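# Hold the moment balance level for a reading

### The job

Take a reading of the two-bore casting on the moment balance: using only the handwheel with its red crank grip, bring the tilted beam level, so that its red pointer stands in the green zone of the scale, and keep it there without a break for at least 7 seconds. The beam is top-heavy and will not stay level by itself, so keep trimming; then let it down gently back onto the rest it started from and let go, without ever letting it slam on a rest, touching the beam or casting, or disturbing the things lying about.

Things in the scene. Friction and masses are not known exactly. Their poses are not given: they have to be found in the camera images.
- rig: Grey moment balance fixed on the granite, base plate 260 x 320 x 18 mm; its place and yaw differ from run to run. Origin: centre of the base's underside; x along the shaft from the handwheel (-x, towards the robot) to pointer and scale (+x), y along the level beam, z up. The white scale behind the pointer has black marks every 0.055 rad and a green zone from -0.06 to +0.06 rad.
- axis (a point): Point on the shaft axis, 150 mm above the rig's origin. The axis is level, along the rig's x. Things turning on it: the beam with casting (free bearings) and the handwheel, joined to each other only by a springy torsion bar.
- balance (a joint): Tilt of the beam (rad): 0 level, positive when the beam's +y end is up and the pointer leans to -y (right-handed about the rig's +x). Rubber rests stop it at -0.22 and +0.22; it starts at rest on the first (+y end down). Nominal: inertia about the shaft 0.118 kg m2, top-heavy by 0.76 N m per rad (0.64 to 0.90 with the casting's mass), bearing damping 0.01 N m s/rad.
- handwheel (a joint): Twist of the torsion bar (rad) = handwheel angle minus beam tilt, same sign; limits +-1.4. The bar, 0.42 N m/rad and 0.02 N m s/rad, turns the beam towards the wheel's own angle (tilt + twist; 0 when the grip is straight above the shaft, positive towards -y). Let go, the wheel springs back to twist 0. Steel wheel, 200 mm across, inertia 0.0021 kg m2.
- grip_center (a point): Middle of the red revolving crank grip: round bar 28 mm across, 64 mm long, parallel to the shaft, on the robot's side of the wheel; 95 mm from the shaft axis, 200 mm from the rig's origin along its -x. It turns freely on its pin, so held from above, fingers closing across it, it can be carried round without turning the hand. The wheel's rim begins 38 mm from this point.
- rider (a joint): Brass weight, 0.25 kg, clamped on the beam 140 mm + this value (m) along the rig's +y, balanced at 0 by a fixed brass block at -140 mm. Set beforehand, it differs from run to run (+-0.035 m) and unbalances the beam by up to 0.086 N m (a positive value presses the +y end down).
- beam: Aluminium beam, 460 x 40 x 22 mm along its y, with steel discs (72 mm across, 0.8 kg) hung under its ends 205 mm out, and the red upright pointer 165 mm long beyond the rear column. Origin on the shaft axis; z is up when level. Not to be touched.
- casting: Oval aluminium cover casting with two bored rings, 280 (y) x 160 (x) x 44 mm, 2.2 kg (hidden variation about 10 percent), bolted on the beam; origin at the centre of its underside, 45 mm above the shaft axis when level. Not to be touched.
- ring_gauge: Steel ring gauge lying flat, 80 mm across, 22 mm high; leave alone.
- v_block: Dark steel V-block, 70 x 50 x 44 mm; leave alone.
- test_weight: Brass knob weight standing upright, 48 mm across, 76 mm high; leave alone.
- red_part: Dark red machined sample, 100 x 50 x 34 mm, on a white paper mat; leave alone.
- gauge_block: Steel gauge block, 35 x 90 x 30 mm; leave alone.
- driver: Screwdriver lying on the plate; leave alone.
- stylus_cup: Blue cup, 76 mm across, 90 mm high; leave alone.

How it is judged (in metres and radians):
On the way, in this order (a step that is already met when the one before it is completed fails the run):
1. the beam is kept level, pointer in the green zone (tilt within 0.06 rad), for 7 s without a break (value of joint balance between -0.06 and 0.06 rad), for 7 s.
2. the beam is back on the rest it started from (value of joint balance below -0.2 rad), for 0.2 s.
At the end, for the whole second after the job is handed in: The beam lies still on the rest it started from (tilt below -0.2 rad, beam under 0.05 rad/s, handwheel under 0.15 rad/s), the handwheel let go (value of joint balance below -0.2 rad and velocity of joint balance between -0.05 and 0.05 rad/s and velocity of joint handwheel between -0.15 and 0.15 rad/s); the robot touches nothing.
It fails at once if the beam slams on a rest (faster than 0.35 rad/s within 0.05 rad of it) ((value of joint balance above 0.17 rad and velocity of joint balance above 0.35 rad/s) or (value of joint balance below -0.17 rad and velocity of joint balance below -0.35 rad/s)).
It fails at once if the robot touches the beam or the casting on it (contact force between beam and the arm above 0.5 N or contact force between beam and the fingers above 0.5 N).
It fails at once if a thing lying about is moved more than 25 mm (distance of any of ring_gauge, v_block, test_weight, red_part, gauge_block, driver, stylus_cup from where it was at the start of the episode above 0.025 m).
It also fails if it takes over 64 s, if anything falls off the work surface, if the arm or the gripper's body presses on something with over 40 N, if the wrist force passes 120 N, or if a joint passes its speed limit or range.

### The arm

A 6-joint arm with a two-finger parallel gripper is mounted at the origin on the work surface. World frame = base frame: x ahead of the robot, y to its left, z up, the work surface at z = 0. Lengths are in mm, angles in degrees, forces in N, time in s.
With the tool pointing down it reaches from about 350 to 850 mm from the base axis. Payload 8.1 kg.
Tool frame: the origin (TCP) lies at the very end of the fingers, on their centre line; the grasp point (between the pads) lies 19 mm behind it (r.grip_depth is the distance from the TCP to the grasp point, in mm); y points along the fingers, z is the direction in which the jaws open and shut, and the axes are right-handed (so a half turn about y gives the same grasp; the last joint's range is limited). The gripper opens to 85 mm and grips with 20 to 120 N. Pads are 22 mm wide; open, the fingers measure 114 mm over their backs; the gripper's body (76 mm by 85 mm) begins 54 mm behind the grasp point. The pads swing forward as they close: fully open they stand 13 mm farther back than shut.
Start: joints at [69.362, 7.471, 85.268, -0, 87.261, -4.893], TCP at [162.791, 577.498, 231.292] pointing down, gripper open.
Joint ranges: [-169.43, 169.43], [-51.17, 129.36], [1.28, 143.12], [-76.62, 256.62], [0, 156.53], [-152.29, 152.29]. Speed limits (degrees/s): [136.94, 136.94, 159.86, 180, 180, 180].

### API

Orientations are given as [roll, pitch, yaw] about the fixed x, y, z axes, in that order (R = Rz(yaw) Ry(pitch) Rx(roll)).
In Python, from bench import readout, eyes, r gives the robot as it stands. The module is installed in compiled form; this text tells all that it offers.
- The arm moves only by the tool move_arm, never from a script. Its argument "motion" is text: rows parted by semicolons, each of 6 numbers parted by spaces: the shift along the world's x, y, z in cm, then the turn, a rotation vector about the world's x, y, z in degrees. A call has 1 to 10 rows; each row is the pose to reach, as a shift and turn from the pose commanded when the call began; what a row does not reach only later rows make up. A row lasts 1/12 s, in which the tool goes at most 41.7 mm and 7.16 degrees, less where a joint would pass 70% of its speed; a pose out of reach is approached as far as the arm can. A call with a gripper value outside its range is refused whole. "fingers" is the finger opening in cm, from 0 to 8.54, set as the call begins (left out, the last holds). The fingers move at their own pace and stop on an object; "squeeze" is the grip in N (left out, the last holds). Time passes only in rows, so rows that repeat a pose let the fingers close. It gives the time, the measured TCP pose, the force and the opening at its end, in the units of the state.
- readout.sense(): the state, without advancing time (a new reading comes with each control period).
- eyes.snapshot(name): name is "side" or "top"; returns a dict with "image" (480x640x3 uint8, blue, green, red), "fx", "fy", "cx", "cy" (pixels), "world_to_cam" (4x4, takes a point from world to camera coordinates). Camera axes: x right, y down, z forward; pixel columns grow to the right and rows downward; lengths in mm; the calibration is good to about 2 mm. A picture is of the moment at which its call begins. There is no depth.
- r.hand_in(): hands the job in, once; it reports no verdict.
The state is a dict: "time": time; "joint_pos": joint angles; "qd": joint speeds; "joint_efforts": joint torques, N m; "tool_pos": TCP position; "tcp_rot": TCP orientation; "ft_force": force on the tool from outside, world axes, zero at the start; "wrist_torque": the same for the moment, N m; "finger_gap": finger opening in mm.
Only numpy, scipy, OpenCV 4.12 (cv2) and the standard library are available. Lean on these libraries where they do the work, as an engineer would, in place of code of your own. Each camera call takes 0.05 s, during which the arm holds its last target. There are 200 camera calls.

## Working session

There is one attempt and no reset: what is moved stays moved. The work goes in short steps, Python scripts to look and compute and a tool call to move; the robot and the scene stay as the last step left them, time stands still between calls to the robot, and variables do not carry over. Pictures are saved under pics/ and viewed, about 8 in all and at most 12, crops included, and the job is handed in when it is done.

Besides the shell and the picture viewer there is one more tool, called after "Request:" as name(argument=value, ...) on one line, values as JSON. move_arm: Moves the arm, as the interface text tells. Its arguments: {"type":"object","properties":{"motion":{"type":"string"},"fingers":{"type":"number"},"squeeze":{"type":"number"}},"required":["motion"]}

```bash
mkdir -p pics; ls; python3 - <<'E'
from bench import readout, eyes, r
import cv2,numpy as np
print(readout.sense(), r.grip_depth)
a=[]
for n in("side","top"):
    s=eyes.snapshot(n); cv2.imwrite(f"pics/{n}0.png",s["image"]); print(n,s["fx"],s["fy"],s["cx"],s["cy"],np.round(s["world_to_cam"],4).tolist())
E
```

```text
pics
{'time': 0.0, 'joint_pos': array([ 6.93618172e+01,  7.51198896e+00,  8.53300131e+01, -1.32760246e-03,
        8.72623694e+01, -4.89125710e+00]), 'qd': array([ 0.15449867, -0.00202987, -0.00063237,  0.02965192, -0.05491526,
       -0.03890314]), 'joint_efforts': array([ 3.15874504e-04, -5.69407225e+01, -5.00549626e+01, -1.77431452e-04,
        1.50914333e-02, -1.75243525e-05]), 'tool_pos': array([162.60515165, 576.96872839, 230.26992526]), 'tcp_rot': array([-9.01041044e+01,  7.57807029e-03, -1.57468680e+01]), 'ft_force': array([ 0.01096485, -0.04877187, -0.56098192]), 'wrist_torque': array([0.05509316, 0.0039403 , 0.01853202]), 'finger_gap': 85.1210051709702} 18.700000000000003
side 446.2040154081803 446.2040154081803 319.4262130596974 239.43502694492048 [[0.8052, -0.5927, 0.0164, -395.3263], [-0.371, -0.5252, -0.7659, 313.701], [0.4626, 0.6106, -0.6428, 1119.3793], [0.0, 0.0, 0.0, 1.0]]
top 523.0426315563213 523.0426315563213 313.7120781831875 239.96822205197978 [[-0.0106, -0.9999, -0.0112, 55.7979], [-0.9883, 0.0122, -0.1524, 551.0169], [0.1525, 0.0095, -0.9883, 1843.0171], [0.0, 0.0, 0.0, 1.0]]
```

View pics/side0.png

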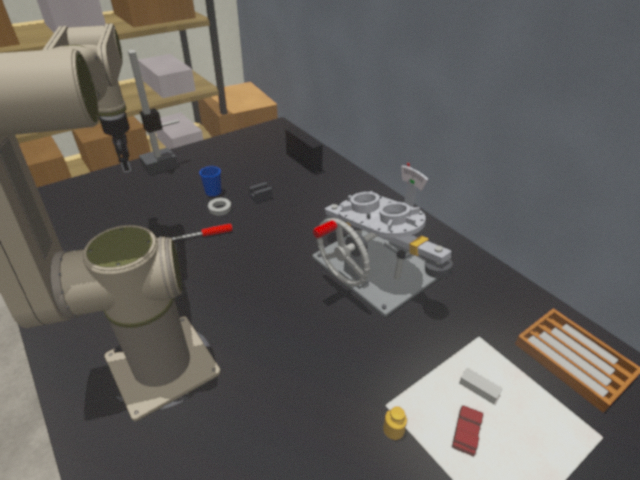

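View pics/top0.png

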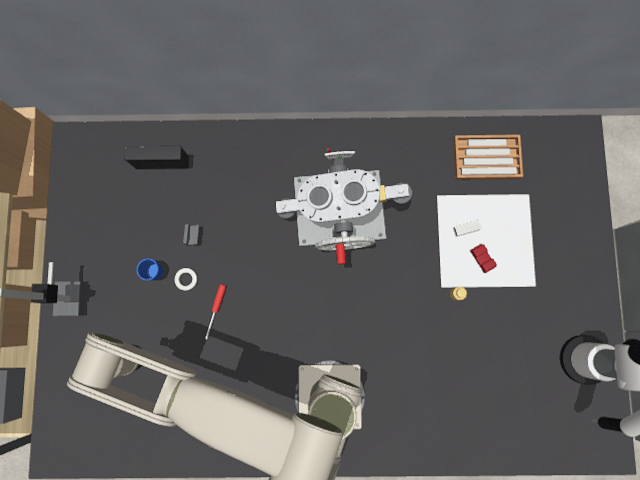

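```bash
cat > h.py <<'E'
import cv2,numpy as np
from bench import readout,eyes,r
def ray(s,u,v):
    W=np.array(s["world_to_cam"]);R=W[:3,:3];c=-R.T@W[:3,3]
    d=R.T@np.array([(u-s["cx"])/s["fx"],(v-s["cy"])/s["fy"],1.]);return c,d/np.linalg.norm(d)
def plane(s,u,v,z):
    c,d=ray(s,u,v);return c+d*(z-c[2])/d[2]
def proj(s,p):
    q=np.array(s["world_to_cam"])@np.r_[p,1];return np.array([s["fx"]*q[0]/q[2]+s["cx"],s["fy"]*q[1]/q[2]+s["cy"]])
def tri(sa,a,sb,b):
    (c1,d1),(c2,d2)=ray(sa,*a),ray(sb,*b)
    t=np.linalg.lstsq(np.c_[d1,-d2],c2-c1,rcond=None)[0];p,q=c1+t[0]*d1,c2+t[1]*d2
    return (p+q)/2,np.linalg.norm(p-q)
def red(im,lo=60):
    b,g,rr=[im[...,i].astype(int) for i in range(3)]
    return ((rr-np.maximum(g,b))>lo).astype(np.uint8)
E
python3 - <<'E'
from h import *
S={n:eyes.snapshot(n) for n in("side","top")}
C={}
for n,s in S.items():
    m=red(s["image"],50)
    k,l,st,ce=cv2.connectedComponentsWithStats(m)
    for i in range(1,k):
        x,y,w,h,a=st[i]
        print(n,a,ce[i].round(2),(x,y,w,h))
        if a>60 and ((n=="top" and abs(ce[i][0]-341)<10) or (n=="side" and abs(ce[i][0]-326)<12)):
            pts=np.argwhere(l==i)[:,::-1].astype(float);c=pts.mean(0)
            U,V,T=np.linalg.svd(pts-c,full_matrices=False);t=(pts-c)@T[0]
            e=[c+T[0]*t.min(),c+T[0]*t.max()];e.sort(key=lambda q:q[1] if n=="top" else -q[0]);C[n]=(c,e);print(' ',c,e)
p,d=tri(S["side"],C["side"][0],S["top"],C["top"][0]);print("grip c",p,d)
for i in(0,1): 
    print("end",i,*tri(S["side"],C["side"][1][i],S["top"],C["top"][1][i]))
for q in [(299,246),(385,239)]: print("plate",plane(S["top"],*q,18))
a=cv2.resize(S["top"]["image"][140:270,270:420],None,fx=4,fy=4,interpolation=cv2.INTER_CUBIC)
b=cv2.resize(S["side"]["image"][155:315,305:465],None,fx=3.25,fy=3.25,interpolation=cv2.INTER_CUBIC)
o=np.hstack([a,b]);print(o.shape);o=cv2.resize(o,(800,int(o.shape[0]*800/o.shape[1])));cv2.imwrite("pics/crop.png",o)
E
```

```text
side 4 [407.75 164.  ] (np.int32(407), np.int32(163), np.int32(2), np.int32(3))
side 250 [324.47 227.99] (np.int32(313), np.int32(220), np.int32(24), np.int32(17))
  [324.468 227.992] [array([335.84754195, 222.67378123]), array([313.51841947, 233.10927668])]
side 251 [216.66 229.16] (np.int32(201), np.int32(223), np.int32(32), np.int32(13))
side 60 [550.17 319.87] (np.int32(538), np.int32(310), np.int32(23), np.int32(18))
side 1 [555. 311.] (np.int32(555), np.int32(311), np.int32(1), np.int32(1))
side 1 [556. 313.] (np.int32(556), np.int32(313), np.int32(1), np.int32(1))
side 2 [560.5 315. ] (np.int32(560), np.int32(315), np.int32(2), np.int32(1))
side 1 [565. 318.] (np.int32(565), np.int32(318), np.int32(1), np.int32(1))
side 1 [568. 321.] (np.int32(568), np.int32(321), np.int32(1), np.int32(1))
side 3 [536.33 323.67] (np.int32(536), np.int32(323), np.int32(2), np.int32(2))
side 1 [574. 324.] (np.int32(574), np.int32(324), np.int32(1), np.int32(1))
side 3 [576.33 325.67] (np.int32(576), np.int32(325), np.int32(2), np.int32(2))
side 4 [531.5 327. ] (np.int32(530), np.int32(326), np.i
[... 3066 characters left out ...]
int32(166), np.int32(1), np.int32(1))
top 177 [340.21 253.33] (np.int32(336), np.int32(243), np.int32(10), np.int32(21))
  [340.20903955 253.32768362] [array([339.15523335, 242.88343896]), array([341.21332911, 263.28117027])]
top 371 [483.36 257.7 ] (np.int32(471), np.int32(244), np.int32(26), np.int32(29))
top 209 [218.33 297.7 ] (np.int32(212), np.int32(284), np.int32(14), np.int32(29))
grip c [475.94563095 -36.58095052 243.08291236] 0.9357737005297342
end 0 [511.75189506 -35.07731734 243.22103402] 3.711893013200265
end 1 [442.1265336  -38.17519827 243.22425505] 4.939672373908714
plate [533.80767778 103.61992564  18.        ]
plate [ 555.77785323 -210.353259     18.        ]
(520, 1120, 3)
```

View pics/crop.png

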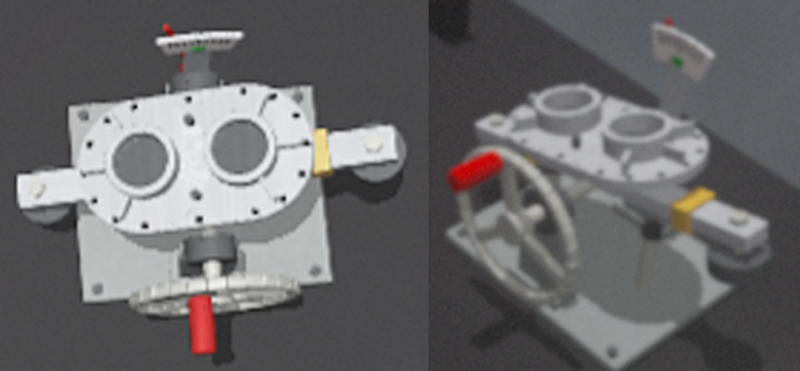

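Request:
move_arm(motion="0.5 -1 2 0 0 0.5; 2 -4 4 0 0 1.5; 3.8 -7.4 6 0 0 2.5; 5.6 -11 7.5 0 0 4; 7.4 -14.5 8 0 0 5; 9.2 -18 8 0 0 6; 11 -21.5 8 0 0 7; 12.8 -25 8 0 0 8; 14.5 -28.5 8 0 0 9; 16 -31.5 8 0 0 10", fingers=8.5, squeeze=40)

```text
time: 1.03
tool_pos: [323.2, 260.4, 311.3]
tcp_rot: [-90.0, -0.0, -5.7]
ft_force: [1.0, 0.9, 0.4]
finger_gap: 85.1
```

Request:
move_arm(motion="1.8 -3.5 0 0 0 1; 3.6 -7 0 0 0 2.2; 5.4 -10.5 0 0 0 3.4; 7.2 -14 0 0 0 4.6; 9 -17.5 0 0 0 5.8; 10.8 -21 0 0 0 7; 12.6 -24.5 0 0 0 8.2; 14.2 -27.7 0 0 0 9.2; 15.1 -29.5 0 0 0 9.75; 15.3 -29.9 0 0 0 9.75")

```text
time: 1.87
tool_pos: [476.5, -39.7, 310.6]
tcp_rot: [-90.0, 0.1, 3.8]
ft_force: [0.6, 0.1, 0.4]
finger_gap: 85.1
```

```bash
python3 - <<'E'
from h import *
s=readout.sense();print(s["time"],s["tool_pos"],s["tcp_rot"],s["ft_force"],s["finger_gap"])
for n in("side","top"):
    p=eyes.snapshot(n);cv2.imwrite(f"pics/{n}1.png",p["image"])
    print(n,"proj TCP",proj(p,s["tool_pos"]),"grip tip target",proj(p,[475.9,-36.6,243]))
    if n=="top": a=cv2.resize(p["image"][140:290,260:420],None,fx=2.5,fy=2.5)
    else: b=cv2.resize(p["image"][130:280,270:430],None,fx=2.5,fy=2.5)
cv2.imwrite("pics/c1.png",np.hstack([a,b]))
E
```

```text
1.8667 [476.46272353 -39.69823753 310.61119456] [-9.00404185e+01  5.74044224e-02  3.82806088e+00] [0.62326999 0.11357311 0.40311416] 85.10684814453931
side proj TCP [326.20445309 207.40177008] grip tip target [324.63579928 228.0026324 ]
top proj TCP [341.99475305 250.48771282] grip tip target [340.1389807 253.4702597]
```

View pics/c1.png

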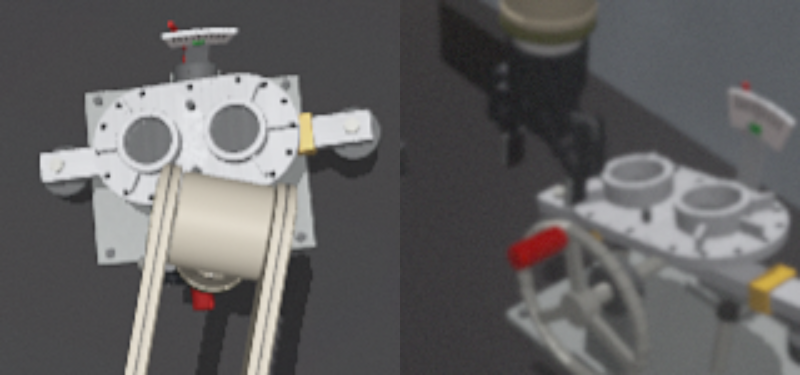

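Request:
move_arm(motion="0 0 -1 0 0 0.2; 0 0 -3 0 0 0.2; 0 0 -5 0 0 0.2; 0 0 -7 0 0 0.2; 0 0 -8.2 0 0 0.2; 0 0 -8.7 0 0 0.2; 0 0 -8.7 0 0 0.2; 0 0 -8.7 0 0 0.2")

```text
time: 2.63
tool_pos: [475.9, -36.0, 224.9]
tcp_rot: [-90.0, -0.0, 4.3]
ft_force: [-0.1, 0.8, 0.1]
finger_gap: 84.8
```

```bash
python3 - <<'E'
from h import *
s=readout.sense();print(s["time"],s["tool_pos"],s["tcp_rot"],s["ft_force"],s["wrist_torque"])
p=eyes.snapshot("side");b=cv2.resize(p["image"][150:270,270:430],None,fx=4,fy=4);cv2.imwrite("pics/c2.png",b)
E
```

```text
2.6333 [475.92796892 -36.01327837 224.94834812] [-9.00090849e+01 -3.96604083e-02  4.25438653e+00] [-0.06523194  0.83244375  0.14256313] [0.06443317 0.04973488 0.04050753]
```

View pics/c2.png

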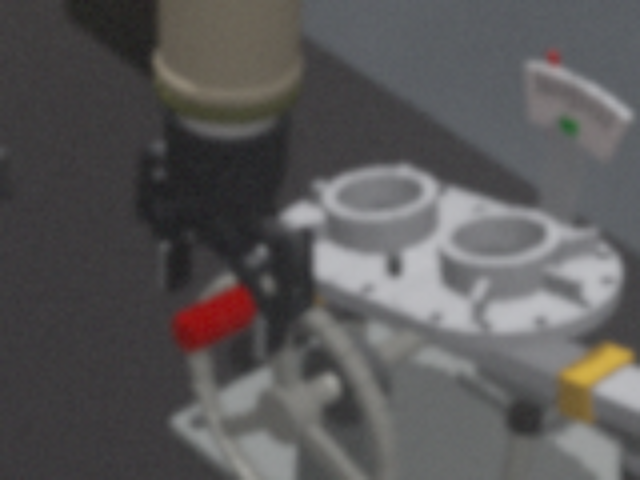

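Request:
move_arm(motion="0 0 0 0 0 0;0 0 0 0 0 0;0 0 0 0 0 0;0 0 0 0 0 0;0 0 0 0 0 0;0 0 0 0 0 0;0 0 0 0 0 0;0 0 0 0 0 0;0 0 0 0 0 0;0 0 0 0 0 0", fingers=2, squeeze=40)

```text
time: 3.52
tool_pos: [476.0, -36.5, 224.7]
tcp_rot: [-90.0, -0.0, 4.2]
ft_force: [-1.6, 0.5, 4.9]
finger_gap: 26.6
```

```bash
cat >> h.py <<'E'
def tip(s):
    im=s["image"].astype(float);k=np.array([[0]])
    x0,x1,y0,y1=(290,375,140,160) if s["fx"]>500 else (395,440,150,180)
    c=im[y0:y1,x0:x1];w=np.clip(c[...,2]-np.maximum(c[...,0],c[...,1])-25,0,None)
    n,l,st,ce=cv2.connectedComponentsWithStats((w>0).astype(np.uint8))
    i=1+np.argmax([w[l==j].sum() for j in range(1,n)]) if n>1 else 0
    w=w*(l==i);Y,X=np.mgrid[y0:y1,x0:x1];return (X*w).sum()/w.sum(),(Y*w).sum()/w.sum(),w.sum()
E
python3 - <<'E'
from h import *
s=readout.sense();print(s["time"],s["tool_pos"],s["tcp_rot"],s["ft_force"],s["wrist_torque"],s["finger_gap"])
for n in("top","top","top","side","side","side"):
    p=eyes.snapshot(n);print(n,tip(p),readout.sense()["time"])
    if n=="top":t=p
s2=readout.sense();print(s2["tool_pos"],s2["ft_force"])
# predicted tip pixel vs tilt: tip at rig x unknown -> from ray at z
o=np.array([677,-43.3,0]);ex=np.array([.9976,.0698,0]);ey=np.array([-.0698,.9976,0])
for L in(160,165,170):
  for X in (130,150,170,190): print(L,X,proj(t,o+X*ex+150*np.array([0,0,1])+L*np.array([-np.sin(-.22)*ey[0],-np.sin(-.22)*ey[1],np.cos(.22)])),proj(p,o+X*ex+150*np.array([0,0,1])+L*np.array([-np.sin(-.22)*ey[0],-np.sin(-.22)*ey[1],np.cos(.22)])))
E
```

```text
3.5167 [475.96323061 -36.45324607 224.65439938] [-9.00005646e+01 -3.27827629e-02  4.20883386e+00] [-1.58589174  0.50349617  4.85477628] [ 0.16870438  0.21593815 -0.0104056 ] 26.553831823047904
top (np.float64(328.192899408284), np.float64(149.89940828402368), np.float64(845.0)) 3.5667
top (np.float64(328.1934731934732), np.float64(149.9067599067599), np.float64(858.0)) 3.6167
top (np.float64(328.19858989424205), np.float64(149.9059929494712), np.float64(851.0)) 3.6667
side (np.float64(407.9527896995708), np.float64(163.88841201716738), np.float64(233.0)) 3.7167
side (np.float64(407.9282700421941), np.float64(163.9071729957806), np.float64(237.0)) 3.7667
side (np.float64(407.9307359307359), np.float64(163.94372294372295), np.float64(231.0)) 3.8167
[475.95751588 -36.44990714 224.63662575] [-1.43557149  2.03977731  4.921777  ]
160 130 [327.31439823 148.63157984] [407.9552467  163.81647528]
160 150 [326.78503546 142.61460697] [412.48140095 161.61918163]
160 170 [326.25761058 136.61966114] [416.93816284 159.4555756 ]
160 190 [325.73211299 130.64662161] [421.32711607 157.32488836]
165 130 [326.99365176 148.1593405 ] [407.91061952 162.19204372]
165 150 [326.46334191 142.12576642] [412.44583024 160.00309391]
165 170 [325.93497906 136.11434416] [416.91137697 157.84776788]
165 190 [325.4085525  130.12495196] [421.3088526  155.72529683]
170 130 [326.6710339  147.68434589] [407.8658189  160.56129836]
170 150 [326.13977492 141.634079  ] [412.41012236 158.38077352]
170 170 [325.61047209 135.60608978] [416.88448859 156.23380716]
170 190 [325.08311461 129.60025542] [421.29051976 154.11963048]
```

```bash
cat >> h.py <<'E'
from scipy.optimize import brentq
O=np.array([677,-43.3,150]);EX=np.array([.9976,.0698,0]);EY=np.array([-.0698,.9976,0]);EZ=np.array([0,0,1.])
def utip(s,th): return proj(s,O+128*EX+158*(-np.sin(th)*EY+np.cos(th)*EZ))[0]
def theta(s): 
    off=328.193-utip(s,-.22);u=tip(s)[0];return brentq(lambda q:utip(s,q)+off-u,-.6,.6)
P0=np.array([475.96,-36.45,224.65])
def phi(p): return -np.arcsin(np.clip((20.73+(p-P0)@EY)/95,-1,1))
def shift(f0,f1): # cm shift of the grip for wheel angle f0->f1
    return ((-95*np.sin(f1)+95*np.sin(f0))*EY+95*(np.cos(f1)-np.cos(f0))*EZ)/10
def look(n=2):
    o=[]
    for i in range(n):
        s=readout.sense();p=eyes.snapshot("top");o.append((s["time"],theta(p),float(phi(s["tool_pos"]))))
        if abs(tip(p)[2]-850)>200: print("tip w",tip(p))
    s=readout.sense();print("F",s["ft_force"].round(1),"tool",s["tool_pos"].round(1),"gap",round(s["finger_gap"],1))
    for q in o: print("t %.3f th %.4f phi %.3f"%q)
    open("log.txt","a").writelines("%.4f %.5f %.4f\n"%q for q in o)
    if n>1: print("w %.4f"%((o[-1][1]-o[0][1])/(o[-1][0]-o[0][0])))
    return o
E
python3 -c "
from h import *
from bench import eyes
s=eyes.snapshot('top');off=328.193-utip(s,-.22)
print([(a,round(utip(s,a)+off,2)) for a in(-.22,-.06,0,.06,.22)],off)
for f in(0,.1,.2,.3,.4):print(f,shift(-.22,f).round(3))"
```

```text
[(-0.22, np.float64(328.19)), (-0.06, np.float64(336.06)), (0, np.float64(339.03)), (0.06, np.float64(342.0)), (0.22, np.float64(349.79))] 0.6978182782599447
0 [ 0.145 -2.068  0.229]
0.1 [ 0.211 -3.014  0.182]
0.2 [ 0.276 -3.951  0.04 ]
0.3 [ 0.341 -4.869 -0.195]
0.4 [ 0.403 -5.759 -0.521]
```

Request:
move_arm(motion="0.05 -0.5 0.05 0 0 0;0.1 -1 0.1 0 0 0;0.1 -1.5 0.2 0 0 0;0.15 -2.05 0.25 0 0 0;0.15 -2.05 0.25 0 0 0")

```text
time: 4.28
tool_pos: [477.5, -57.9, 227.5]
tcp_rot: [-90.0, -0.0, 4.2]
ft_force: [-3.0, 0.6, 6.9]
finger_gap: 26.4
```

```bash
python3 -c "
from h import *
look(3)"
```

```text
F [-2.7  1.1  7.4] tool [477.5 -57.3 227.5] gap 26.5
t 4.283 th -0.2198 phi 0.008
t 4.333 th -0.2200 phi 0.004
t 4.383 th -0.2200 phi 0.002
w -0.0019
```

Request:
move_arm(motion="0.05 -0.3 0 0 0 0;0.05 -0.6 0 0 0 0;0.05 -0.95 0 0 0 0;0.05 -0.95 0 0 0 0")

```text
time: 4.77
tool_pos: [478.2, -67.0, 227.2]
tcp_rot: [-90.0, -0.1, 4.2]
ft_force: [-0.1, 0.1, 5.9]
finger_gap: 26.7
```

```bash
python3 -c "
from h import *
look(3)"
```

```text
F [-0.3 -0.4  6.6] tool [478.1 -66.6 227.3] gap 26.7
t 4.767 th -0.2198 phi 0.104
t 4.817 th -0.2201 phi 0.102
t 4.867 th -0.2199 phi 0.101
w -0.0013
```

Request:
move_arm(motion="0.05 -0.3 -0.05 0 0 0;0.05 -0.6 -0.1 0 0 0;0.05 -0.95 -0.1 0 0 0;0.05 -0.95 -0.1 0 0 0")

```text
time: 5.25
tool_pos: [478.8, -76.4, 226.1]
tcp_rot: [-90.0, -0.1, 4.2]
ft_force: [1.9, 1.6, 4.2]
finger_gap: 27.0
```

```bash
python3 -c "
from h import *
look(3)"
```

```text
F [3.4 1.4 4.8] tool [478.8 -76.  226.1] gap 26.9
t 5.250 th -0.2185 phi 0.205
t 5.300 th -0.2167 phi 0.202
t 5.350 th -0.2153 phi 0.201
w 0.0325
```

Request:
move_arm(motion="0 0 0 0 0 0;0 0 0 0 0 0;0 0 0 0 0 0;0 0 0 0 0 0")

```text
time: 5.73
tool_pos: [478.8, -75.8, 226.2]
tcp_rot: [-90.0, -0.1, 4.2]
ft_force: [2.5, 0.7, 6.1]
finger_gap: 26.9
```

```bash
python3 -c "
from h import *
look(3)"
```

```text
F [3.  0.9 6.3] tool [478.8 -75.9 226.2] gap 27.2
t 5.733 th -0.1873 phi 0.199
t 5.783 th -0.1837 phi 0.199
t 5.833 th -0.1791 phi 0.199
w 0.0812
```

```bash
cat > plan.py <<'E'
import sys,os
from h import *
from scipy.optimize import least_squares
B=.42/.118;D=.03/.118;DC=.02/.118
def acc(x,f,fd,a,f0): return a*x[0]+B*(f-f0)-D*x[1]+DC*fd
def sim(x,t0,ts,F,a,f0,h=.01):
    x=np.array(x,float);t=t0;out=[]
    for te in ts:
        n=max(1,int(round((te-t)/h)));k=(te-t)/n
        for _ in range(n):
            f=F(t+k/2);fd=(F(t+k)-F(t))/k if k>1e-9 else 0
            x=np.array([x[0]+k*x[1],x[1]+k*acc(x,f,fd,a,f0)]);t+=k
        out.append(x.copy())
    return np.array(out)
def run(n,target=0.,wn=1.8,win=2.5,tmin=5.2,nlook=2,wmax=9,zc=0.):
    look(nlook)
    L=np.loadtxt("log.txt");now=L[-1,0]+.05
    C=np.atleast_2d(np.loadtxt("phi.txt"));F=lambda t:np.interp(t-.03,C[:,0],C[:,1])
    L=L[(L[:,0]>max(tmin,now-win))];t0=L[0,0]
    res=lambda p:np.r_[(sim(p[:2],t0,L[:,0],F,p[2],p[3])[:,0]-L[:,1])/.001,(p[2]-2.88)/.5,(p[3]-0.0)/.15]
    s=least_squares(res,[L[0,1],.0,2.88,0.]);th0,w0,a,f0=s.x
    x=sim(s.x[:2],t0,[now],F,a,f0)[0]
    print("fit a %.2f f0 %.3f rms %.4f now %.3f th %.4f w %.4f"%(a,f0,np.std(s.fun[:-2])*.001,now,*x))
    fc=C[-1,1];f=fc;fs=fc;yc=0;rows=[];new=[(now,fc)];zt=0
    for i in range(n):
        e=x[0]-target
        v=-wn/2*e; v=np.clip(v,-wmax,wmax)   # critically damped, speed capped
        fd=f0-(a*x[0])/B+(wn*2*(v-x[1]))/B+D/B*x[1]
        fd=np.clip(fd,f-.12,f+.12)
        y=round(shift(fc,fd)[1]/.05)*.05
        f1=-np.arcsin(np.clip(-np.sin(fc)+y*10/EY[1]/95,-1,1))
        sh=shift(fc,f1);rows.append((round(sh[0]/.05)*.05,y,round((sh[2]+zc)/.05)*.05))
        t=now+(i+1)/12;g=lambda q:np.interp(q,[now+i/12,t],[f,f1])
        x=sim(x,now+i/12,[t],g,a,f0)[0];f=f1;new.append((t,f1))
    print("; ".join("%.2f %.2f %.2f 0 0 0"%r for r in rows));print("phi",np.round([q[1] for q in new],3),"pred",x.round(4))
    open("phi.txt","a").writelines("%.4f %.5f\n"%q for q in new[1:])
if __name__=="__main__": run(int(sys.argv[1]),*[float(q) for q in sys.argv[2:]])
E
printf "0 -0.22\n3.87 -0.22\n4.20 0\n4.433 0\n4.683 0.1\n4.917 0.1\n5.167 0.2\n5.883 0.2\n" > phi.txt
python3 plan.py 4
```

```text
F [4.  0.6 4.6] tool [478.8 -75.9 226.2] gap 26.8
t 5.883 th -0.1742 phi 0.199
t 5.933 th -0.1653 phi 0.199
w 0.1780
fit a 2.88 f0 -0.004 rms 0.0009 now 5.983 th -0.1597 w 0.1419
-0.05 0.60 0.10 0 0 0; -0.05 0.80 0.15 0 0 0; -0.05 0.95 0.15 0 0 0; -0.10 1.10 0.15 0 0 0
phi [0.2   0.136 0.115 0.099 0.083] pred [-0.1135  0.1291]
```

Request:
move_arm(motion="-0.05 0.60 0.10 0 0 0; -0.05 0.80 0.15 0 0 0; -0.05 0.95 0.15 0 0 0; -0.10 1.10 0.15 0 0 0")

```text
time: 6.32
tool_pos: [477.8, -64.6, 227.5]
tcp_rot: [-90.0, -0.1, 4.2]
ft_force: [7.8, 1.1, 2.0]
finger_gap: 26.8
```

```bash
python3 plan.py 4
```

```text
F [6.5 1.5 2.6] tool [477.9 -64.5 227.5] gap 27.0
t 6.317 th -0.1036 phi 0.079
t 6.367 th -0.0983 phi 0.077
w 0.1075
fit a 3.03 f0 -0.022 rms 0.0011 now 6.417 th -0.0889 w 0.1652
-0.05 1.00 0.05 0 0 0; -0.05 0.95 0.05 0 0 0; -0.05 0.95 0.05 0 0 0; -0.05 0.95 0.05 0 0 0
phi [ 0.083 -0.023 -0.018 -0.018 -0.018] pred [-0.0478  0.0888]
```

Request:
move_arm(motion="-0.05 1.00 0.05 0 0 0; -0.05 0.95 0.05 0 0 0; -0.05 0.95 0.05 0 0 0; -0.05 0.95 0.05 0 0 0")

```text
time: 6.75
tool_pos: [477.2, -55.2, 227.5]
tcp_rot: [-90.0, -0.1, 4.2]
ft_force: [7.6, 0.2, -0.6]
finger_gap: 26.9
```

```bash
python3 plan.py 4
```

```text
F [ 6.9 -0.2 -0.3] tool [477.2 -55.3 227.5] gap 26.7
t 6.750 th -0.0401 phi -0.021
t 6.800 th -0.0319 phi -0.020
w 0.1645
fit a 3.85 f0 -0.063 rms 0.0011 now 6.850 th -0.0262 w 0.1308
-0.10 1.10 -0.10 0 0 0; -0.05 1.00 -0.05 0 0 0; -0.05 0.90 -0.05 0 0 0; -0.05 0.85 -0.05 0 0 0
phi [-0.018 -0.134 -0.123 -0.113 -0.108] pred [0.0006 0.0419]
```

Request:
move_arm(motion="-0.05 1.10 -0.10 0 0 0; -0.05 1.00 -0.05 0 0 0; -0.05 0.90 -0.05 0 0 0; -0.05 0.85 -0.05 0 0 0")

```text
time: 7.18
tool_pos: [476.6, -46.9, 226.8]
tcp_rot: [-90.0, -0.0, 4.2]
ft_force: [6.9, 0.2, -0.9]
finger_gap: 26.8
```

```bash
python3 plan.py 4
```

```text
F [ 7.  -0.8 -2.1] tool [476.6 -47.  226.8] gap 26.6
t 7.183 th -0.0014 phi -0.108
t 7.233 th -0.0013 phi -0.107
w 0.0004
fit a 3.88 f0 -0.065 rms 0.0010 now 7.283 th 0.0005 w 0.0172
0.00 -0.25 0.00 0 0 0; 0.00 -0.25 0.00 0 0 0; 0.00 -0.25 0.00 0 0 0; 0.00 -0.30 0.05 0 0 0
phi [-0.108 -0.081 -0.081 -0.081 -0.076] pred [0.0035 0.0028]
```

Request:
move_arm(motion="0 -0.25 0 0 0 0; 0 -0.25 0 0 0 0; 0 -0.25 0 0 0 0; 0 -0.30 0.05 0 0 0")

```text
time: 7.62
tool_pos: [476.8, -49.9, 227.2]
tcp_rot: [-90.0, -0.1, 4.2]
ft_force: [10.4, -0.9, -6.7]
finger_gap: 27.0
```

```bash
python3 plan.py 5; python3 -c "
from h import *
p=[eyes.snapshot(n)['image'] for n in('top','side')]
cv2.imwrite('pics/lvl.png',np.hstack([cv2.resize(p[0][140:170,315:365],(400,240),interpolation=cv2.INTER_CUBIC),cv2.resize(p[1][150:190,390:440],(400,240),interpolation=cv2.INTER_CUBIC)]))"; sed -i 's/^\(.*\)$/\1/' phi.txt
```

```text
F [ 8.5 -0.1 -2.6] tool [476.8 -49.9 227.1] gap 26.7
t 7.617 th -0.0053 phi -0.076
t 7.667 th -0.0066 phi -0.076
w -0.0249
fit a 3.70 f0 -0.058 rms 0.0013 now 7.717 th -0.0072 w -0.0302
0.05 -0.55 0.05 0 0 0; 0.05 -0.50 0.00 0 0 0; 0.05 -0.45 0.00 0 0 0; 0.05 -0.45 0.00 0 0 0; 0.05 -0.40 0.00 0 0 0
phi [-0.076 -0.018 -0.023 -0.028 -0.028 -0.033] pred [-0.0117  0.0027]
```

View pics/lvl.png

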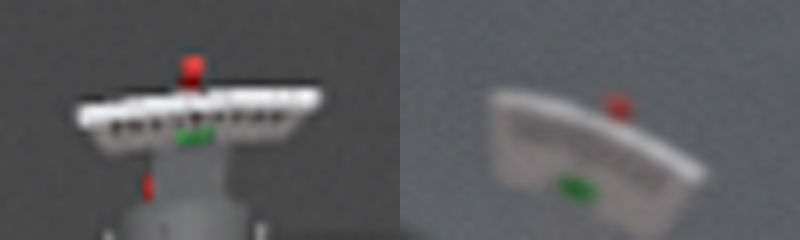

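```bash
head -n -5 phi.txt > q && mv q phi.txt; python3 - <<'E'
import numpy as np
f=open("phi.txt").read().split()[-1]
open("phi.txt","a").write("7.915 %s\n"%f)
E
python3 plan.py 4
```

```text
F [ 8.8 -0.  -3.1] tool [476.8 -49.9 227.1] gap 27.0
t 7.817 th -0.0137 phi -0.076
t 7.867 th -0.0195 phi -0.076
w -0.1155
fit a 3.26 f0 -0.051 rms 0.0013 now 7.917 th -0.0205 w -0.0673
0.10 -1.15 0.00 0 0 0; 0.05 -1.05 0.00 0 0 0; 0.05 -0.90 0.05 0 0 0; 0.05 -0.80 0.05 0 0 0
phi [-0.076  0.046  0.035  0.019  0.009] pred [-0.0298  0.0005]
```

Request:
move_arm(motion="0.10 -1.15 0.00 0 0 0; 0.1 -1.05 0.00 0 0 0; 0.1 -0.90 0.0 0 0 0; 0.1 -0.80 0.0 0 0 0")

```text
time: 8.25
tool_pos: [477.4, -58.0, 227.6]
tcp_rot: [-90.0, -0.0, 4.2]
ft_force: [4.8, 0.3, 2.0]
finger_gap: 26.9
```

```bash
python3 plan.py 4
```

```text
F [5.6 0.6 1.1] tool [477.4 -57.8 227.6] gap 26.6
t 8.250 th -0.0340 phi 0.009
t 8.300 th -0.0341 phi 0.006
w -0.0012
fit a 3.22 f0 -0.051 rms 0.0013 now 8.350 th -0.0341 w 0.0005
0.00 0.00 0.00 0 0 0; 0.00 0.05 0.00 0 0 0; 0.00 0.15 0.00 0 0 0; 0.00 0.20 0.00 0 0 0
phi [ 0.009  0.009  0.003 -0.007 -0.012] pred [-0.0296  0.0221]
```

Request:
move_arm(motion="0 0 0 0 0 0; 0 0.05 0 0 0 0; 0 0.15 0 0 0 0; 0 0.20 0 0 0 0")

```text
time: 8.68
tool_pos: [477.3, -55.8, 227.5]
tcp_rot: [-90.0, 0.0, 4.2]
ft_force: [5.5, -0.1, 0.9]
finger_gap: 26.5
```

```bash
python3 plan.py 5 0 2
```

```text
F [ 5.6 -0.4  0.3] tool [477.3 -55.8 227.5] gap 26.9
t 8.683 th -0.0273 phi -0.014
t 8.733 th -0.0267 phi -0.015
w 0.0121
fit a 2.32 f0 -0.047 rms 0.0009 now 8.783 th -0.0242 w 0.0380
0.00 0.30 0.00 0 0 0; 0.00 0.30 0.00 0 0 0; 0.00 0.30 0.00 0 0 0; 0.00 0.30 0.00 0 0 0; 0.00 0.35 0.00 0 0 0
phi [-0.012 -0.044 -0.044 -0.044 -0.044 -0.049] pred [-0.0123  0.0198]
```

Request:
move_arm(motion="0 0.30 0 0 0 0; 0 0.30 0 0 0 0; 0 0.30 0 0 0 0; 0 0.30 0 0 0 0; 0 0.35 0 0 0 0")

```text
time: 9.2
tool_pos: [477.0, -52.6, 227.4]
tcp_rot: [-90.0, 0.0, 4.2]
ft_force: [4.3, -0.4, -3.1]
finger_gap: 26.9
```

```bash
python3 plan.py 5 0 2 3.5
```

```text
F [ 4.7  0.1 -4.4] tool [477.  -52.5 227.4] gap 26.8
t 9.200 th -0.0201 phi -0.048
t 9.250 th -0.0199 phi -0.050
w 0.0037
fit a 3.26 f0 -0.051 rms 0.0012 now 9.300 th -0.0185 w 0.0002
0.00 -0.35 0.00 0 0 0; 0.00 -0.25 0.00 0 0 0; 0.00 -0.20 0.00 0 0 0; 0.00 -0.20 0.00 0 0 0; 0.00 -0.15 0.00 0 0 0
phi [-0.049 -0.012 -0.023 -0.028 -0.028 -0.033] pred [-0.0142  0.0152]
```

Well controlled; keep trimming.

Request:
move_arm(motion="0 -0.35 0 0 0 0; 0 -0.25 0 0 0 0; 0 -0.20 0 0 0 0; 0 -0.20 0 0 0 0; 0 -0.15 0 0 0 0")

```text
time: 9.72
tool_pos: [477.1, -54.1, 227.5]
tcp_rot: [-90.0, 0.0, 4.2]
ft_force: [3.2, -0.3, -4.9]
finger_gap: 26.7
```

```bash
python3 plan.py 6 0 2 3.5
```

```text
F [ 4.  -0.4 -4.8] tool [477.1 -53.9 227.5] gap 26.8
t 9.717 th -0.0197 phi -0.033
t 9.767 th -0.0169 phi -0.034
w 0.0558
fit a 3.10 f0 -0.050 rms 0.0011 now 9.817 th -0.0171 w 0.0100
0.00 -0.05 0.00 0 0 0; 0.00 -0.05 0.00 0 0 0; 0.00 0.00 0.00 0 0 0; 0.00 0.05 0.00 0 0 0; 0.00 0.05 0.00 0 0 0; 0.00 0.05 0.00 0 0 0
phi [-0.033 -0.028 -0.028 -0.033 -0.039 -0.039 -0.039] pred [-0.0106  0.0136]
```

Request:
move_arm(motion="0 -0.05 0 0 0 0; 0 -0.05 0 0 0 0; 0 0 0 0 0 0; 0 0.05 0 0 0 0; 0 0.05 0 0 0 0; 0 0.05 0 0 0 0")

```text
time: 10.32
tool_pos: [477.1, -53.5, 227.5]
tcp_rot: [-90.0, 0.0, 4.2]
ft_force: [4.3, -0.3, -7.4]
finger_gap: 26.9
```

```bash
python3 plan.py 6 0 2 3.5
```

```text
F [ 3.5 -0.9 -7.8] tool [477.1 -53.5 227.5] gap 26.8
t 10.317 th -0.0091 phi -0.039
t 10.367 th -0.0087 phi -0.039
w 0.0076
fit a 3.19 f0 -0.050 rms 0.0010 now 10.417 th -0.0072 w 0.0181
0.00 0.15 0.00 0 0 0; 0.00 0.15 0.00 0 0 0; 0.00 0.15 0.00 0 0 0; 0.00 0.10 0.00 0 0 0; 0.00 0.10 0.00 0 0 0; 0.00 0.15 0.00 0 0 0
phi [-0.039 -0.055 -0.055 -0.055 -0.049 -0.049 -0.055] pred [-0.002   0.0049]
```

Request:
move_arm(motion="0 0.15 -0.05 0 0 0; 0 0.15 -0.05 0 0 0; 0 0.15 -0.05 0 0 0; 0 0.10 -0.05 0 0 0; 0 0.10 -0.05 0 0 0; 0 0.15 -0.05 0 0 0")

```text
time: 10.92
tool_pos: [477.1, -52.1, 227.4]
tcp_rot: [-90.0, 0.0, 4.2]
ft_force: [-0.6, -0.4, -3.9]
finger_gap: 26.7
```

```bash
python3 plan.py 6 0 2 3.5
```

```text
F [-1.  -0.5 -3.4] tool [477.1 -52.  227.3] gap 26.7
t 10.917 th -0.0077 phi -0.053
t 10.967 th -0.0078 phi -0.054
w -0.0030
fit a 2.89 f0 -0.048 rms 0.0010 now 11.017 th -0.0076 w -0.0103
0.00 -0.30 0.00 0 0 0; 0.00 -0.25 0.00 0 0 0; 0.00 -0.20 0.00 0 0 0; 0.00 -0.20 0.00 0 0 0; 0.00 -0.15 0.00 0 0 0; 0.00 -0.15 0.00 0 0 0
phi [-0.055 -0.023 -0.028 -0.033 -0.033 -0.039 -0.039] pred [-0.0074  0.0052]
```

Request:
move_arm(motion="0 -0.30 0 0 0 0; 0 -0.25 0 0 0 0; 0 -0.20 0 0 0 0; 0 -0.20 0 0 0 0; 0 -0.15 0 0 0 0; 0 -0.15 0 0 0 0")

```text
time: 11.52
tool_pos: [477.2, -53.4, 227.4]
tcp_rot: [-90.0, 0.0, 4.2]
ft_force: [-2.3, -0.4, -0.0]
finger_gap: 27.0
```

```bash
python3 plan.py 6 0 2 3.5
```

```text
F [-3.1 -0.8  0.4] tool [477.2 -53.5 227.4] gap 26.4
t 11.517 th -0.0078 phi -0.039
t 11.567 th -0.0080 phi -0.039
w -0.0035
fit a 3.03 f0 -0.048 rms 0.0008 now 11.617 th -0.0070 w 0.0074
0.00 0.05 0.00 0 0 0; 0.00 0.05 0.00 0 0 0; 0.00 0.05 0.00 0 0 0; 0.00 0.05 0.00 0 0 0; 0.00 0.05 0.00 0 0 0; 0.00 0.05 0.00 0 0 0
phi [-0.039 -0.044 -0.044 -0.044 -0.044 -0.044 -0.044] pred [-0.004   0.0055]
```

Request:
move_arm(motion="0 0.05 0 0 0 0; 0 0.05 0 0 0 0; 0 0.05 0 0 0 0; 0 0.05 0 0 0 0; 0 0.05 0 0 0 0; 0 0.05 0 0 0 0")

```text
time: 12.12
tool_pos: [477.2, -53.0, 227.4]
tcp_rot: [-90.0, 0.0, 4.2]
ft_force: [-4.9, -0.0, 1.4]
finger_gap: 26.8
```

```bash
python3 plan.py 7 0 2 3.5
```

```text
F [-4.5 -0.6  1.7] tool [477.2 -53.  227.4] gap 26.8
t 12.117 th -0.0065 phi -0.043
t 12.167 th -0.0066 phi -0.043
w -0.0009
fit a 2.56 f0 -0.046 rms 0.0006 now 12.217 th -0.0068 w -0.0010
0.00 -0.10 0.00 0 0 0; 0.00 -0.10 0.00 0 0 0; 0.00 -0.05 0.00 0 0 0; 0.00 -0.05 0.00 0 0 0; 0.00 0.00 0.00 0 0 0; 0.00 0.00 0.00 0 0 0; 0.00 0.00 0.00 0 0 0
phi [-0.044 -0.033 -0.033 -0.039 -0.039 -0.044 -0.044 -0.044] pred [-0.0045  0.0041]
```

Request:
move_arm(motion="0 -0.10 0 0 0 0; 0 -0.10 0 0 0 0; 0 -0.05 0 0 0 0; 0 -0.05 0 0 0 0; 0 0 0 0 0 0; 0 0 0 0 0 0; 0 0 0 0 0 0")

```text
time: 12.8
tool_pos: [477.2, -53.0, 227.4]
tcp_rot: [-90.0, 0.0, 4.2]
ft_force: [-5.0, 0.3, 2.9]
finger_gap: 27.0
```

```bash
python3 plan.py 7 0 2 5
```

```text
F [-4.8 -0.   2.9] tool [477.2 -53.1 227.4] gap 26.5
t 12.800 th -0.0015 phi -0.043
t 12.850 th -0.0014 phi -0.043
w 0.0004
fit a 2.95 f0 -0.048 rms 0.0007 now 12.900 th 0.0005 w 0.0129
0.00 0.15 0.00 0 0 0; 0.00 0.15 0.00 0 0 0; 0.00 0.15 0.00 0 0 0; 0.00 0.10 0.00 0 0 0; 0.00 0.10 0.00 0 0 0; 0.00 0.10 0.00 0 0 0; 0.00 0.05 0.00 0 0 0
phi [-0.044 -0.06  -0.06  -0.06  -0.055 -0.055 -0.055 -0.049] pred [ 0.0024 -0.0015]
```

Request:
move_arm(motion="0 0.15 0 0 0 0; 0 0.15 0 0 0 0; 0 0.15 0 0 0 0; 0 0.10 0 0 0 0; 0 0.10 0 0 0 0; 0 0.10 0 0 0 0; 0 0.05 0 0 0 0")

```text
time: 13.48
tool_pos: [477.2, -52.5, 227.3]
tcp_rot: [-90.0, 0.0, 4.2]
ft_force: [-5.6, -1.6, 2.9]
finger_gap: 26.6
```

```bash
python3 plan.py 7 0 2 5
```

```text
F [-5.4 -2.   3. ] tool [477.2 -52.6 227.3] gap 26.9
t 13.483 th 0.0110 phi -0.049
t 13.533 th 0.0114 phi -0.048
w 0.0087
fit a 3.53 f0 -0.050 rms 0.0012 now 13.583 th 0.0068 w 0.0103
0.00 0.25 0.00 0 0 0; 0.00 0.20 0.00 0 0 0; 0.00 0.15 0.00 0 0 0; 0.00 0.15 0.00 0 0 0; 0.00 0.10 0.00 0 0 0; 0.00 0.10 0.00 0 0 0; 0.00 0.10 0.00 0 0 0
phi [-0.049 -0.076 -0.07  -0.065 -0.065 -0.06  -0.06  -0.06 ] pred [ 0.0061 -0.0063]
```

Request:
move_arm(motion="0 0.35 0 0 0 0; 0 0.30 0 0 0 0; 0 0.25 0 0 0 0; 0 0.25 0 0 0 0; 0 0.2 0 0 0 0")

```text
time: 14.0
tool_pos: [477.0, -50.5, 227.1]
tcp_rot: [-90.0, 0.0, 4.2]
ft_force: [-5.7, -0.9, 2.4]
finger_gap: 26.5
```

```bash
head -n -7 phi.txt > q && mv q phi.txt; printf "13.6667 -0.086\n13.75 -0.081\n13.8333 -0.076\n13.9167 -0.076\n14.0 -0.070\n" >> phi.txt; python3 plan.py 6 0 2 3
```

```text
F [-5.4 -0.5  2.5] tool [477.  -50.6 227.2] gap 26.3
t 14.000 th 0.0171 phi -0.070
t 14.050 th 0.0171 phi -0.069
w 0.0018
fit a 3.44 f0 -0.053 rms 0.0008 now 14.100 th 0.0173 w 0.0034
0.00 0.20 0.00 0 0 0; 0.00 0.15 0.00 0 0 0; 0.00 0.10 0.00 0 0 0; 0.00 0.05 0.00 0 0 0; 0.00 0.00 0.00 0 0 0; 0.00 -0.05 0.00 0 0 0
phi [-0.07  -0.091 -0.086 -0.081 -0.075 -0.07  -0.065] pred [ 0.0128 -0.0132]
```

Request:
move_arm(motion="0 0.20 0 0 0 0; 0 0.15 0 0 0 0; 0 0.10 0 0 0 0; 0 0.05 0 0 0 0; 0 0 0 0 0 0; 0 -0.05 0 0 0 0")

```text
time: 14.6
tool_pos: [477.1, -51.1, 227.2]
tcp_rot: [-90.0, 0.0, 4.2]
ft_force: [-6.6, -0.5, 3.0]
finger_gap: 27.1
```

```bash
python3 -c "
from plan import *
run(5,-.25,1.8,4,wmax=.12)"
```

```text
F [-5.2 -1.1  3.3] tool [477.1 -51.1 227.2] gap 26.6
t 14.600 th 0.0171 phi -0.064
t 14.650 th 0.0171 phi -0.063
w -0.0004
fit a 4.22 f0 -0.052 rms 0.0008 now 14.700 th 0.0167 w -0.0005
-0.10 1.15 -0.15 0 0 0; -0.05 0.85 -0.10 0 0 0; -0.05 0.60 -0.05 0 0 0; -0.05 0.40 -0.05 0 0 0; 0.00 0.20 0.00 0 0 0
phi [-0.065 -0.187 -0.155 -0.128 -0.107 -0.086] pred [-0.0092 -0.1007]
```

Request:
move_arm(motion="-0.10 1.15 -0.15 0 0 0; -0.05 0.85 -0.10 0 0 0; -0.05 0.60 -0.05 0 0 0; -0.05 0.40 -0.05 0 0 0; 0 0.20 0 0 0 0")

```text
time: 15.12
tool_pos: [476.9, -49.3, 227.0]
tcp_rot: [-90.0, 0.1, 4.2]
ft_force: [-6.7, -1.3, -0.4]
finger_gap: 26.8
```

```bash
python3 -c "
from plan import *
run(4,-.25,1.8,4,wmax=.12)"
```

```text
F [-6.1 -0.9  0.6] tool [477.  -49.5 227.1] gap 26.8
t 15.117 th -0.0049 phi -0.083
t 15.167 th -0.0078 phi -0.079
w -0.0569
fit a 4.60 f0 -0.053 rms 0.0014 now 15.217 th -0.0147 w -0.1103
0.00 -0.30 0.00 0 0 0; 0.05 -0.45 0.05 0 0 0; 0.05 -0.65 0.05 0 0 0; 0.05 -0.75 0.05 0 0 0
phi [-0.086 -0.054 -0.038 -0.017 -0.007] pred [-0.0537 -0.1211]
```

Request:
move_arm(motion="0 -0.30 0 0 0 0; 0.05 -0.45 0.05 0 0 0; 0.05 -0.65 0.05 0 0 0; 0.05 -0.75 0.05 0 0 0")

```text
time: 15.55
tool_pos: [477.5, -56.9, 227.6]
tcp_rot: [-90.0, 0.0, 4.2]
ft_force: [-5.3, 0.7, 2.0]
finger_gap: 26.6
```

```bash
python3 -c "
from plan import *
run(4,-.25,1.8,4,wmax=.12)"
```

```text
F [-5.2 -0.3  1.2] tool [477.5 -56.9 227.6] gap 26.9
t 15.550 th -0.0545 phi -0.003
t 15.600 th -0.0598 phi -0.001
w -0.1058
fit a 4.32 f0 -0.054 rms 0.0014 now 15.650 th -0.0658 w -0.1254
0.00 -0.25 0.00 0 0 0; 0.05 -0.40 0.00 0 0 0; 0.05 -0.50 0.00 0 0 0; 0.05 -0.65 0.00 0 0 0
phi [-0.007  0.02   0.036  0.046  0.062] pred [-0.1075 -0.1243]
```

Request:
move_arm(motion="0 -0.25 0 0 0 0; 0.05 -0.40 0 0 0 0; 0.05 -0.50 0 0 0 0; 0.05 -0.65 0 0 0 0")

```text
time: 15.98
tool_pos: [477.9, -63.2, 227.6]
tcp_rot: [-90.0, 0.1, 4.2]
ft_force: [-5.9, 0.8, 0.8]
finger_gap: 26.8
```

```bash
python3 -c "
from plan import *
run(4,-.25,1.8,3,wmax=.12)"
```

```text
F [-6.3 -0.2  1.1] tool [478.  -63.4 227.6] gap 26.7
t 15.983 th -0.0959 phi 0.064
t 16.033 th -0.0991 phi 0.067
w -0.0633
fit a 3.67 f0 -0.059 rms 0.0015 now 16.083 th -0.1031 w -0.0719
-0.05 0.65 0.00 0 0 0; -0.05 0.45 0.00 0 0 0; 0.00 0.25 0.00 0 0 0; 0.00 0.05 0.00 0 0 0
phi [ 0.062 -0.007  0.014  0.036  0.057] pred [-0.1348 -0.1084]
```

Request:
move_arm(motion="-0.05 0.65 0 0 0 0; -0.05 0.45 0 0 0 0; 0 0.25 0 0 0 0; 0 0.05 0 0 0 0")

```text
time: 16.42
tool_pos: [477.9, -62.6, 227.6]
tcp_rot: [-90.0, 0.1, 4.2]
ft_force: [-6.5, -0.3, 0.5]
finger_gap: 26.8
```

```bash
python3 -c "
from plan import *
run(4,-.25,1.8,3,wmax=.1)"
```

```text
F [-6.   0.5  1.4] tool [477.9 -62.8 227.5] gap 26.5
t 16.417 th -0.1331 phi 0.058
t 16.467 th -0.1401 phi 0.062
w -0.1405
fit a 3.54 f0 -0.059 rms 0.0015 now 16.517 th -0.1444 w -0.1122
0.00 -0.35 -0.05 0 0 0; 0.05 -0.50 -0.05 0 0 0; 0.05 -0.60 -0.05 0 0 0; 0.05 -0.65 -0.05 0 0 0
phi [0.057 0.094 0.11  0.12  0.126] pred [-0.1784 -0.0896]
```

Request:
move_arm(motion="0 -0.35 -0.05 0 0 0; 0.05 -0.50 -0.05 0 0 0; 0.05 -0.60 -0.05 0 0 0; 0.05 -0.65 -0.05 0 0 0")

```text
time: 16.85
tool_pos: [478.4, -69.2, 227.1]
tcp_rot: [-90.0, 0.1, 4.2]
ft_force: [-6.6, 0.5, 1.5]
finger_gap: 26.5
```

```bash
python3 -c "
from plan import *
run(4,-.27,1.8,3,wmax=.08)"
```

```text
F [-7.6  0.2  1.5] tool [478.4 -69.2 227.1] gap 26.9
t 16.850 th -0.1789 phi 0.128
t 16.900 th -0.1832 phi 0.128
w -0.0864
fit a 3.52 f0 -0.058 rms 0.0014 now 16.950 th -0.1874 w -0.0869
0.00 -0.05 0.00 0 0 0; 0.00 -0.20 -0.05 0 0 0; 0.00 -0.25 -0.05 0 0 0; 0.00 -0.35 -0.05 0 0 0
phi [0.126 0.131 0.147 0.152 0.163] pred [-0.214  -0.0696]
```

Request:
move_arm(motion="0 -0.05 0 0 0 0; 0 -0.20 -0.05 0 0 0; 0 -0.25 -0.05 0 0 0; 0 -0.30 -0.05 0 0 0")

```text
time: 17.28
tool_pos: [478.6, -72.1, 226.8]
tcp_rot: [-90.0, 0.0, 4.2]
ft_force: [-5.9, 0.0, 0.7]
finger_gap: 26.6
```

```bash
python3 -c "
from h import *
look(3)"
```

```text
F [-5.9  0.5  2.3] tool [478.6 -72.1 226.8] gap 26.9
t 17.283 th -0.2185 phi 0.159
t 17.333 th -0.2197 phi 0.160
t 17.383 th -0.2197 phi 0.159
w -0.0127
```

Request:
move_arm(motion="-0.05 0.5 0.05 0 0 0; -0.05 1 0.05 0 0 0; -0.1 1.5 0.05 0 0 0; -0.15 2 0.05 0 0 0; -0.2 2.5 0 0 0 0; -0.2 3 -0.1 0 0 0; -0.25 3.4 -0.15 0 0 0; -0.25 3.6 -0.2 0 0 0; -0.25 3.6 -0.2 0 0 0; -0.25 3.6 -0.2 0 0 0")

```text
time: 18.27
tool_pos: [476.0, -35.8, 224.5]
tcp_rot: [-90.0, 0.0, 4.2]
ft_force: [-5.8, 0.2, 0.7]
finger_gap: 26.8
```

```bash
python3 -c "
from h import *
look(2)"
```

```text
F [-6.7 -0.2  0.8] tool [476.  -35.9 224.6] gap 26.6
t 18.267 th -0.2200 phi -0.227
t 18.317 th -0.2200 phi -0.227
w 0.0002
```

Request:
move_arm(motion="0 0 0 0 0 0;0 0 0 0 0 0;0 0 0 0 0 0;0 0 0 0 0 0;0 0 0 0 0 0;0 0 0 0 0 0;0 0 0 0 0 0;0 0 0 0 0 0;0 0 0 0 0 0;0 0 0 0 0 0", fingers=8.5)

```text
time: 19.2
tool_pos: [476.3, -36.0, 224.8]
tcp_rot: [-90.0, -0.0, 4.2]
ft_force: [-0.5, 0.2, -0.4]
finger_gap: 84.7
```

Request:
move_arm(motion="0 0 0.5 0 0 0;0 0 1.5 0 0 0;0 0 3 0 0 0;0 0 5 0 0 0;0 0 7 0 0 0;0 0 9 0 0 0;0 0 10.5 0 0 0;0 0 11 0 0 0;0 0 11 0 0 0;0 0 11 0 0 0")

```text
time: 20.03
tool_pos: [476.3, -36.0, 334.7]
tcp_rot: [-90.0, -0.0, 4.2]
ft_force: [0.5, -0.6, -0.7]
finger_gap: 85.1
```

```bash
python3 - <<'E'
from h import *
look(2)
p=eyes.snapshot("side")["image"];cv2.imwrite("pics/end.png",p)
d=cv2.absdiff(p,cv2.imread("pics/side0.png")).max(2)
for n,(x,y) in dict(ring=(219,206),vb=(260,190),weight=(395,423),redp=(468,430),gb=(481,385),driver=(216,230),cup=(210,180)).items(): print(n,int(d[y-25:y+25,x-25:x+25].max()),float(d[y-25:y+25,x-25:x+25].mean()))
E
```

```text
F [ 0.9  0.4 -0.5] tool [475.8 -35.9 333.5] gap 85.4
t 20.033 th -0.2200 phi -0.224
t 20.083 th -0.2200 phi -0.225
w 0.0010
ring 26 3.486
vb 12 3.4772
weight 11 2.3864
redp 10 1.8688
gb 6 1.3428
driver 26 3.6024
cup 15 3.578
```

View pics/end.png

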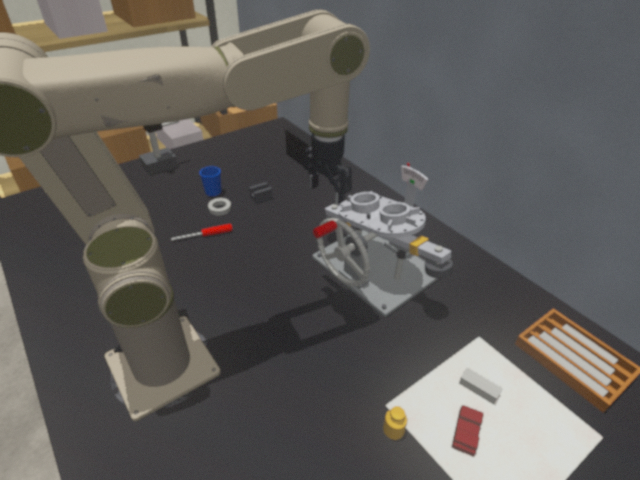

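The picture shows the gripper clear above the grip (grip at 326,228 as at the start), the pointer tip back at (408,164), and everything else in place.

```bash
python3 -c "
from h import *
print(r.hand_in());print(readout.sense()['time'])"
```

```text
the job is handed in; nothing more can be done
None
the job is handed in; nothing more can be done
```

I gripped the red crank grip from above, brought the beam level with the handwheel, kept trimming it there, lowered it back onto its starting rest and let go. I handed in at about 20 s of the 64 s allowed; the hand-in reports no verdict.

**Level hold:** camera readings of the pointer kept the tilt inside the green zone from about 6.75 s to at least 15.1 s. The extremes were −0.040 rad as it entered and about +0.017 rad. A picture at about 7.7 s showed the pointer tip over the middle of the scale. My zero comes from assuming the rest is exactly −0.22 rad; I think it is good to about 0.01 rad.

**Lowering:** in the last readings before the rest (−0.183 rad) the beam was going down at about 0.09 rad/s, against the 0.35 limit. It then read −0.22 rad.

**Last checks:**
- The beam lay still at −0.220 rad.
- The gripper was open and about 110 mm above where it had held the grip, with the wrist force near zero.
- The wheel looked back in its starting place, but I did not measure its final speed.
- The loose objects matched the first picture, apart from small lighting differences near the ring gauge and the driver.

**Not cleanly settled:**
- The fitted top-heaviness drifted between calls, from 2.3 to 4.6 1/s² (nominal 2.9). The trimming relied on fresh camera readings each time rather than on that model.
- Up to about 10 N of side force acted on the grip while I held it.

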